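# Clip a calibration slide onto the inspection stage

## Task

Draw the sprung curved arm of the stage back by its yellow pin until it stays parked, then lay the blue-gripped slide flat on the deck, slide it under the red lip and feel for the hidden fixed edge and press it firmly but gently (push with about 10 N, without bearing down) square against it, roughly in the middle of it. Then let the arm come back under control, without snapping, until it bears on the slide, and leave it so clamped; do not force the glass, and leave the other slides and things alone.

Things in the scene. Friction and masses are not known exactly. Their poses are not given: they have to be found in the camera images.
- stage: Inspection stage fixed to the bench: dark bed with an aluminium deck, 200 x 230 mm, deck surface 46 mm above the origin, which is at bench level. z up; x points across the deck towards the fixed edge, y along that edge towards the arm's pivot. A white 50 mm window in the deck marks the slide's place. A seated slide's centre is at x = +10 to +15 mm, y = 0 here (10 mm either way in y is fine).
- fence: The fixed edge on the stage: steel strip with a red lip, 90 mm long (y); stage axes, origin at deck level on its middle line. The lip reaches from x = -4 to +24 mm here, underside 10.5, top 14.5 mm above the deck. Hidden under it is the upright seating face, looking to -x, locked somewhere between x = 0 and +5 mm: find it by feel, sliding the slide in flat from short of the lip.
- clip (a joint): Sprung curved steel arm (8 mm bar, tip 98 mm from pivot), rad. 0: shut, empty; grows drawn back from the fixed edge (clockwise from above) to a stop at 1.2. Over-centre: below about 1.0 it pulls shut (7 to 8 N at the pin, less beyond 0.6, plus damping); above, it runs to 1.2 and stays until pushed back with about 4 N at the pin. Bears on a seated slide at 0.05 to 0.16. Loose, it snaps at 3 rad/s.
- clip_pin (a point): Yellow upright round pin on the curved arm by which it is drawn, 10 mm in diameter, top 46 mm above the deck, 47 mm from the pivot axis. The point is on its axis, 34 mm above the deck. Turns with the arm; when the arm is at 0 its axes are the stage's.
- clip_pivot (a point): The pivot axis of the curved arm at deck level (steel boss, 22 mm across, 19 mm tall); fixed to the stage, axes as the stage's.
- slide_grip (a point): The slide with the BLUE grip: flat frame with two green windows, 40 (x) x 76 (y) x 8 mm, about 90 g; upright grip in the middle, 16 (x) x 30 (y) mm, top 50 mm above the underside. Point: on its centre, 36 mm above the underside. Either way round fits. Starts on a 3 mm blue mat. Fragile: push with about 10 N, not bearing down (deck friction eats the push; 3 N must reach the edge); over 16 N on the edge or 25 N on the deck breaks it.
- slide_black_grip (a point): Another slide of the same shape, BLACK grip; leave alone. Point 36 mm above its underside.
- slide_orange_grip (a point): Another slide of the same shape, ORANGE grip; leave alone. Point 36 mm above its underside.
- bottle: Amber bottle, 48 mm across, 110 mm tall, origin at its underside; leave alone.
- jar: Clear jar, 60 mm across, 70 mm tall, origin at its underside; leave alone.
- lens: Black lens barrel standing upright, 48 mm across, 95 mm tall, origin at its underside; leave alone.
- driver: Screwdriver with a red handle, about 200 mm long, lying on the bench; leave alone.
- dish: White ceramic dish, 80 mm across, 25 mm tall, origin at its underside; leave alone.

How it is judged:
By the outcome, as a careful person would: the job done as asked, in the order asked, and still so for the second after the job is handed in, with the robot touching nothing.
It also fails if it takes over 72 s, if anything falls off the work surface, if the arm or the gripper's body presses on something with over 40 N, if the wrist force passes 120 N, or if a joint passes its speed limit or range.

## Robot

A 7-joint arm with a two-finger parallel gripper is mounted at the origin on the work surface. World frame = base frame: x ahead of the robot, y to its left, z up, the work surface at z = 0. Lengths are in mm, angles in rad, forces in N, time in s.
With the tool pointing down it reaches from about 425 to 800 mm from the base axis. Payload 8.3 kg.
Tool frame: the origin (TCP) lies at the very end of the fingers, on their centre line; the grasp point (between the pads) lies 19 mm behind it (robot.tcp_to_grasp is the distance from the TCP to the grasp point, in mm); z points along the fingers, y is the direction in which the jaws open and shut (so a half turn about z gives the same grasp; the last joint's range is limited). The gripper opens to 85 mm and grips with 20 to 120 N. Pads are 22 mm wide; open, the fingers measure 114 mm over their backs; the gripper's body (76 mm by 85 mm) begins 54 mm behind the grasp point. The pads swing forward as they close: fully open they stand 13 mm farther back than shut.
Start: joints at [1.201, 0.383, 0.016, 1.37, -0.006, 1.388, -0.046], TCP at [188.793, -595.785, 231.279] pointing down, gripper open.
Joint ranges: [-2.95, 2.95], [-0.25, 2.06], [-1.52, 1.56], [0.18, 2.33], [-1.44, 4.58], [0.02, 2.06], [-3.01, 3.01]. Speed limits (rad/s): [2.39, 2.39, 3.01, 3.01, 3.14, 3.14, 3.14].

## Interface

Orientations are given as a rotation vector (axis times angle).
In Python, from bench import robot gives the robot as it stands. The module is installed in compiled form; this text tells all that it offers.
- The arm moves only by the tool play_rows, never from a script. Its argument "series" is a list of rows, each an object with "offset": the shift along the tool's x, y, z in cm, a list of three; "turn": the turn, a rotation vector about the tool's x, y, z in rad, a list of three; "jaw": the finger opening in cm, from 0 to 8.54. A call has 1 to 5 rows; each row is the pose to reach, as a shift and turn from the pose commanded when the call began, along the tool's axes at that moment; what a row does not reach only later rows make up. A row lasts 1/10 s, in which the tool goes at most 50 mm and 8.59 degrees, less where a joint would pass 70% of its speed; a pose out of reach is approached as far as the arm can. A call with a gripper value outside its range is refused whole. The fingers move at their own pace and stop on an object; the grip force is fixed at half the most. Time passes only in rows, so rows that repeat a pose let the fingers close. It gives the time, the measured TCP pose, the force and the opening at its end, in the units of the state.
- robot.observe(): the state, without advancing time (a new reading comes with each control period).
- robot.camera(name): name is "scene" or "top" or "wrist"; returns the picture (384x512x3 uint8, red, green, blue); there is no depth.
- robot.get_calibration(name): a dict with "fx", "fy", "cx", "cy" (pixels), "world_to_cam" (4x4, takes a point from world to camera coordinates). Camera axes: x right, y down, z forward; pixel columns grow to the right and rows downward; lengths in mm; the calibration is good to about 2 mm. A picture is of the moment at which its call begins: read the wrist's pose just before it. get_calibration takes no time and is no camera call; for the wrist camera it gives the pose at the moment of the call.
- robot.sign_off(): hands the job in, once; it reports no verdict.
The state is a dict: "clock": time; "joints": joint angles; "joint_vel": joint speeds; "joint_torque": joint torques, N m; "position": TCP position; "orientation": TCP orientation; "wrist_force": force on the tool from outside, world axes, zero at the start; "wrist_torque": the same for the moment, N m; "opening": finger opening in mm.
Only numpy, scipy, OpenCV 4.12 (cv2) and the standard library are available. Lean on these libraries where they do the work, as an engineer would, in place of code of your own. Each camera call takes 0.05 s, during which the arm holds its last target. There are 200 camera calls.

## Working session

There is one attempt and no reset: what is moved stays moved. The work goes in short steps, Python scripts to look and compute and a tool call to move; the robot and the scene stay as the last step left them, time stands still between calls to the robot, and variables do not carry over. Pictures are saved under pics/ and viewed, on a budget of 10 in all, crops included, one or two more only if the job needs it, and the job is handed in when it is done.

Besides the shell and the picture viewer there is one more tool, called after ">>>" by a JSON object that holds its "op" and its "data". play_rows: Moves the arm, as the interface text tells. Its arguments: {"type":"object","properties":{"series":{"type":"array"}},"required":["series"]}

```bash
mkdir -p pics; python3 - <<'E'
from bench import robot
import cv2
s=robot.observe();print({k:(v if not hasattr(v,'round') else v) for k,v in s.items()}, robot.tcp_to_grasp)
for n in ['top','scene']:
    cv2.imwrite(f'pics/{n}1.png',cv2.resize(robot.camera(n)[:,:,::-1],(800,600),interpolation=cv2.INTER_CUBIC))
    print(n,robot.get_calibration(n))
print(robot.get_calibration('wrist'))
E
```

```text
{'clock': 0.0, 'joints': array([ 1.20110159,  0.38423004,  0.01641061,  1.37116669, -0.00631729,
        1.38821415, -0.04651387]), 'joint_vel': array([ 4.51206962e-05, -3.61773770e-04, -9.35321500e-05,  1.12074867e-03,
       -1.20642209e-04,  6.77560053e-05, -4.19184051e-04]), 'joint_torque': array([ 9.09336577e-04, -6.27587986e+01,  8.44701827e-01, -3.71821797e+01,
        1.65662117e-02,  1.40310091e-02, -8.69615633e-05]), 'position': array([ 188.61698019, -595.32175108,  230.27854869]), 'orientation': array([-3.10278237e+00, -4.79747477e-01,  5.23014405e-04]), 'wrist_force': array([-0.27716979,  0.51333176,  0.90487227]), 'wrist_torque': array([-0.00357939,  0.03958451,  0.00804842]), 'opening': 85.31476057447423} 18.700000000000003
top {'fx': 376.8337850927807, 'fy': 376.8337850927807, 'cx': 258.7920251583053, 'cy': 188.12470346466284, 'world_to_cam': array([[-8.00866335e-03, -9.99569586e-01, -2.82224134e-02,
         1.68638482e+01],
       [-9.95121739e-01,  1.07419346e-02, -9.80680172e-02,
         5.52685761e+02],
       [ 9.83289706e-02,  2.72993434e-02, -9.94779453e-01,
 
[... 339 characters left out ...]
498e-01, -4.80647299e-02, -5.20069476e-01,
        -4.22759816e+02],
       [-5.18545002e-01,  4.10483694e-02, -8.54064466e-01,
         1.36463566e+03],
       [ 0.00000000e+00,  0.00000000e+00,  0.00000000e+00,
         1.00000000e+00]])}
{'fx': 328.5682539947484, 'fy': 328.5682539947484, 'cx': 254.22466217003688, 'cy': 192.3728036576844, 'world_to_cam': array([[ 3.02422929e-01, -9.53173287e-01, -1.02811037e-03,
        -6.25107337e+02],
       [-9.01695200e-01, -2.86439299e-01,  3.23880062e-01,
        -4.13911334e+01],
       [-3.09008315e-01, -9.70217149e-02, -9.46097589e-01,
         3.80186158e+02],
       [ 0.00000000e+00,  0.00000000e+00,  0.00000000e+00,
         1.00000000e+00]])}
```

View pics/top1.png

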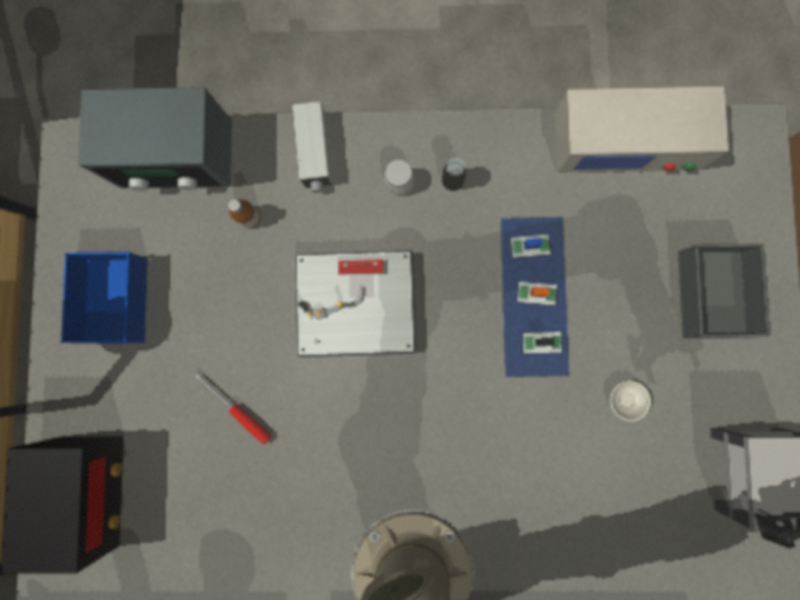

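View pics/scene1.png

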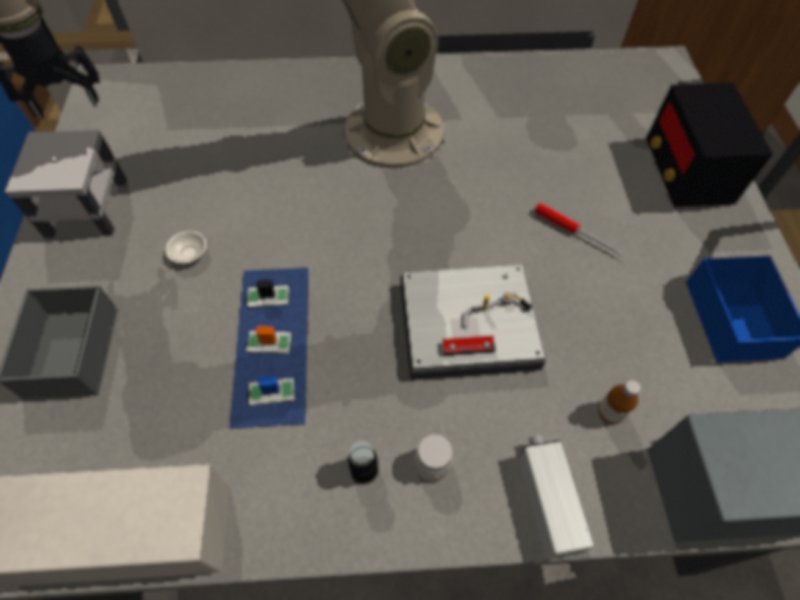

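The top view shows the stage upright: deck corners (297,251), (411,250), (413,354) and (297,355), lip from (338,267) to (384,266), pin near (339,303), pivot (316,312), blue grip (534,243). The scene view shows the blue grip at (269,384) and the pin at (487,299).

```bash
cat > h.py <<'E'
import numpy as np, cv2
from bench import robot
from scipy.spatial.transform import Rotation as R
def ray(c,u,v,k):   # u,v in full-res-sensor pixels*1/k
    T=c['world_to_cam'];d=np.array([(u*k-c['cx'])/c['fx'],(v*k-c['cy'])/c['fy'],1])
    Rm=T[:3,:3];return -Rm.T@T[:3,3], Rm.T@d
def atz(c,u,v,z,k=.64):
    o,d=ray(c,u,v,k);return (o+d*(z-o[2])/d[2]).round(1)
def proj(c,p):
    q=c['world_to_cam'][:3,:3]@p+c['world_to_cam'][:3,3];return np.array([c['cx']+c['fx']*q[0]/q[2],c['cy']+c['fy']*q[1]/q[2]])
def st():
    s=robot.observe();o=R.from_rotvec(s['orientation']).as_matrix()
    print('t',round(s['clock'],2),'p',s['position'].round(1),'f',s['wrist_force'].round(1),'tq',s['wrist_torque'].round(2),'op',round(s['opening'],1));print('axes x',o[:,0].round(3),'y',o[:,1].round(3),'z',o[:,2].round(3));return s,o
E
python3 - <<'E'
from h import *
t=robot.get_calibration('top');s=robot.get_calibration('scene')
print('deck',[atz(t,*p,46) for p in [(297,251),(411,250),(413,354),(297,355)]])
print('deck sc',[atz(s,*p,46) for p in [(403,269),(521,265),(543,361),(411,370)]])
print('lip',[atz(t,*p,60) for p in [(338,267),(384,266)]])
print('pin',atz(t,339,303,90),atz(s,487,295,92)); print('pivot',atz(t,316,312,65),atz(s,508,297,65))
print('blue',atz(t,534,243,53),atz(s,269,381,53))
print('black',atz(t,545,342,53),'orange',atz(t,540,292,53))
st()
E
```

```text
deck [array([640.8, 228.2,  46. ]), array([639.9,  -2.9,  46. ]), array([431.2,  -5. ,  46. ]), array([431.1, 226.1,  46. ])]
deck sc [array([432.9,  -4. ,  46. ]), array([436. , 223.5,  46. ]), array([641.8, 226.6,  46. ]), array([645.7,  -4. ,  46. ])]
lip [array([605. , 142.7,  60. ]), array([605.9,  50.8,  60. ])]
pin [530.4 136.3  90. ] [529.7 137.8  92. ]
pivot [515.2 185.2  65. ] [519.  181.6  65. ]
blue [ 649.6 -248.5   53. ] [ 655.5 -244.6   53. ]
black [ 452.6 -264.1   53. ] orange [ 551.3 -257.4   53. ]
t 0.1 p [ 188.6 -595.4  230.4] f [-0.1  0.5 -0.5] tq [ 0.02 -0.02 -0.02] op 85.2
axes x [ 0.953  0.302 -0.   ] y [ 0.302 -0.953 -0.002] z [-0.001  0.002 -1.   ]
```

>>> {"op": "play_rows", "data": {"series": [{"offset":[22,-11.5,0],"turn":[0,0,-0.7],"jaw":8.5},{"offset":[22,-11.5,0],"turn":[0,0,-0.7],"jaw":8.5},{"offset":[22,-11.5,0],"turn":[0,0,-0.7],"jaw":8.5},{"offset":[22,-11.5,0],"turn":[0,0,-0.7],"jaw":8.5},{"offset":[22,-11.5,0],"turn":[0,0,-0.7],"jaw":8.5}]}}

```text
clock: 0.6
position: [364.9, -417.7, 231.0]
orientation: [-2.747, -1.524, 0.0]
wrist_force: [0.8, -0.7, -0.3]
opening: 84.8
```

>>> {"op": "play_rows", "data": {"series": [{"offset":[24,6,0],"turn":[0,0,-0.56],"jaw":8.5},{"offset":[24,6,0],"turn":[0,0,-0.56],"jaw":8.5},{"offset":[24,6,0],"turn":[0,0,-0.56],"jaw":8.5},{"offset":[24,6,0],"turn":[0,0,-0.56],"jaw":8.5},{"offset":[24,6,0],"turn":[0,0,-0.56],"jaw":8.5}]}}

```text
clock: 1.1
position: [543.9, -247.1, 231.0]
orientation: [-2.221, -2.221, -0.0]
wrist_force: [1.1, -1.2, -0.1]
opening: 85.0
```

>>> {"op": "play_rows", "data": {"series": [{"offset":[25,0,0],"turn":[0,0,0],"jaw":8.5},{"offset":[25,0,0],"turn":[0,0,0],"jaw":8.5},{"offset":[25,0,0],"turn":[0,0,0],"jaw":8.5},{"offset":[25,0,0],"turn":[0,0,0],"jaw":8.5},{"offset":[25,0,0],"turn":[0,0,0],"jaw":8.5}]}}

```text
clock: 1.6
position: [543.2, 2.9, 231.1]
orientation: [-2.226, -2.217, 0.001]
wrist_force: [1.6, -0.3, -0.3]
opening: 85.0
```

>>> {"op": "play_rows", "data": {"series": [{"offset":[10,-1,0],"turn":[0,0,-0.28],"jaw":1.5},{"offset":[10,-1,0],"turn":[0,0,-0.28],"jaw":1.5},{"offset":[10,-1,0],"turn":[0,0,-0.28],"jaw":1.5},{"offset":[10,-1,0],"turn":[0,0,-0.28],"jaw":1.5},{"offset":[10,-1,0],"turn":[0,0,-0.28],"jaw":1.5}]}}

```text
clock: 2.1
position: [534.3, 99.5, 230.9]
orientation: [-1.898, -2.503, 0.002]
wrist_force: [0.1, 0.1, 0.1]
opening: 15.6
```

```bash
python3 - <<'E'
from h import *
s,o=st();np.save('w.npy',robot.get_calibration('wrist')['world_to_cam'])
cv2.imwrite('pics/w1.png',cv2.resize(robot.camera('wrist')[:,:,::-1],(800,600),interpolation=cv2.INTER_CUBIC))
E
```

```text
t 2.1 p [534.3  99.5 230.9] f [0.1 0.1 0.1] tq [-0.02 -0.02 -0.05] op 15.6
axes x [-0.27   0.963 -0.001] y [ 0.963  0.27  -0.001] z [-0.001 -0.001 -1.   ]
```

View pics/w1.png

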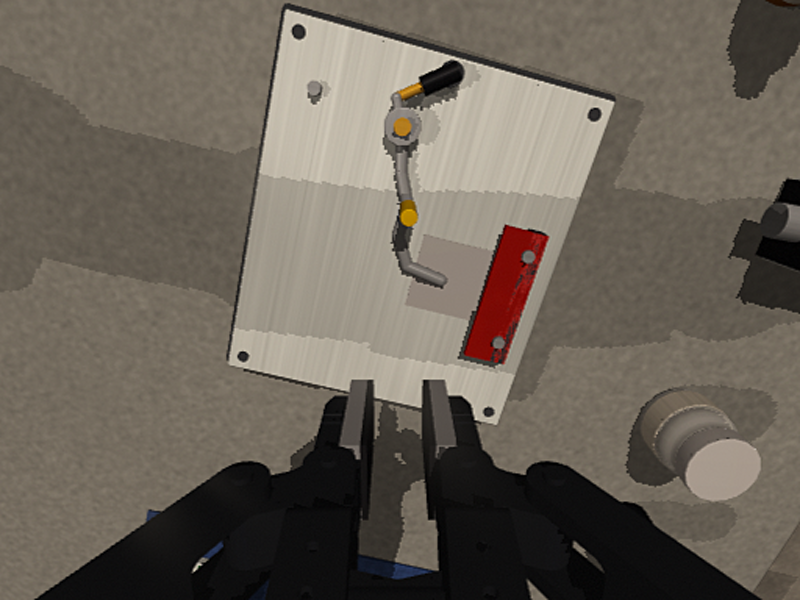

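The wrist view shows the pin top at (409,217), pivot at (402,127), and lip corners (507,226), (548,234), (503,362) and (461,356).

```bash
python3 - <<'E'
from h import *
c=robot.get_calibration('wrist');c['world_to_cam']=np.load('w.npy')
pin=atz(c,409,217,92);piv=atz(c,402,127,67);print('pin',pin,'piv',piv,np.linalg.norm((pin-piv)[:2]))
L=np.array([atz(c,*p,60.5) for p in [(507,226),(548,234),(503,362),(461,356)]]);print(L)
e1=L[0]-L[3];e2=L[1]-L[2];print('yaw',np.degrees(np.arctan2(-e1[0],e1[1])),np.degrees(np.arctan2(-e2[0],e2[1])),L.mean(0))
print([atz(c,*p,46) for p in [(298,32),(595,114),(243,356),(488,412)]])
print('window',[atz(c,*p,46) for p in [(424,234),(406,303),(467,320)]])
E
```

```text
pin [531.8 134.9  92. ] piv [515.6 178.8  67. ] 46.79369615664057
[[593.4 140.8  60.5]
 [619.4 143.   60.5]
 [621.9  53.2  60.5]
 [593.3  49.8  60.5]]
yaw -0.0629623697252348 1.5946821856655853 [607.   96.7  60.5]
[array([444.7, 212. ,  46. ]), array([625.1, 217. ,  46. ]), array([450.2,   2.6,  46. ]), array([629.9,   6.4,  46. ])]
window [array([547.4, 119.6,  46. ]), array([549.2,  71.2,  46. ]), array([592.7,  70.6,  46. ])]
```

>>> {"op": "play_rows", "data": {"series": [{"offset":[3.5,0.7,2],"turn":[0,0,-0.08],"jaw":2.6},{"offset":[3.5,0.7,6],"turn":[0,0,-0.08],"jaw":2.6},{"offset":[3.5,0.7,10],"turn":[0,0,-0.08],"jaw":2.6},{"offset":[3.5,0.7,12.5],"turn":[0,0,-0.08],"jaw":2.6},{"offset":[3.5,0.7,12.5],"turn":[0,0,-0.08],"jaw":2.6}]}}

```text
clock: 2.65
position: [529.2, 133.9, 102.4]
orientation: [-1.794, -2.573, 0.009]
wrist_force: [1.2, -0.7, -0.5]
opening: 25.9
```

```bash
python3 - <<'E'
from h import *
s,o=st();np.save('w.npy',robot.get_calibration('wrist')['world_to_cam'])
cv2.imwrite('pics/w2.png',cv2.resize(robot.camera('wrist')[:,:,::-1],(800,600),interpolation=cv2.INTER_CUBIC))
E
```

```text
t 2.65 p [529.2 133.9 102.4] f [ 1.2 -0.7 -0.5] tq [ 0.    0.03 -0.01] op 25.9
axes x [-0.346  0.938  0.001] y [ 0.938  0.346 -0.007] z [-0.007 -0.002 -1.   ]
```

View pics/w2.png

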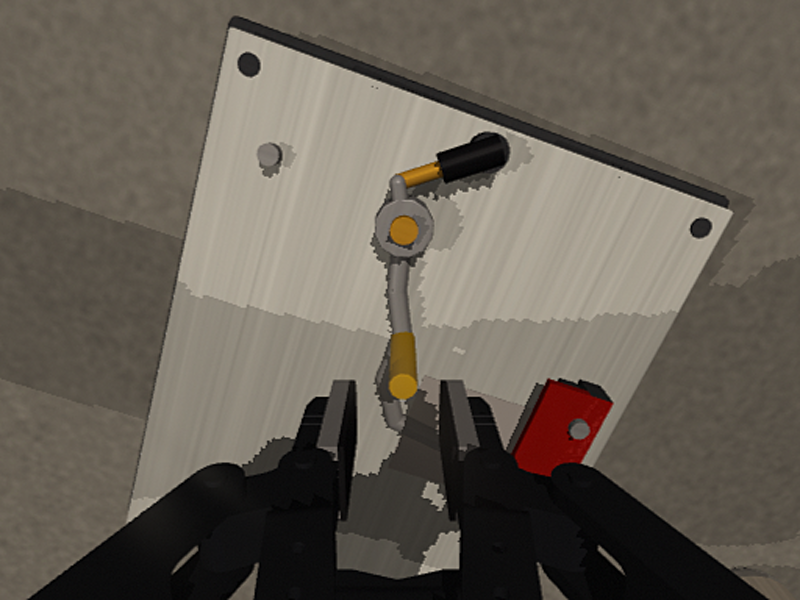

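Pin top is at (403,386), centred between the finger tips (355 and 441 at row 380); the pivot cap is at (404,230).

```bash
python3 - <<'E'
from h import *
c=robot.get_calibration('wrist');c['world_to_cam']=np.load('w.npy')
pin=atz(c,403,386,92);piv=atz(c,404,230,67);print('pin',pin,'piv',piv,np.linalg.norm((pin-piv)[:2]))
print(proj(c,np.array([529.2,133.9,102.4]))/.64)
E
```

```text
pin [531.3 135.2  92. ] piv [515.1 179.9  67. ] 47.54503128613966
[395.58695077 403.24668624]
```

>>> {"op": "play_rows", "data": {"series": [{"offset":[0,0,1.5],"turn":[0,0,0],"jaw":2.6},{"offset":[0,0,3.2],"turn":[0,0,0],"jaw":2.6},{"offset":[0,0,3.2],"turn":[0,0,0],"jaw":1.3},{"offset":[0,0,3.2],"turn":[0,0,0],"jaw":1.3},{"offset":[0,0,3.2],"turn":[0,0,0],"jaw":1.3}]}}

```text
clock: 3.2
position: [531.6, 136.5, 75.2]
orientation: [1.793, 2.579, 0.0]
wrist_force: [-1.5, -1.3, -0.3]
opening: 12.9
```

>>> {"op": "play_rows", "data": {"series": [{"offset":[0.02,-0.47,0],"turn":[0,0,0.1],"jaw":1.3},{"offset":[0.09,-0.93,0],"turn":[0,0,0.2],"jaw":1.3},{"offset":[0.21,-1.39,0],"turn":[0,0,0.3],"jaw":1.3},{"offset":[0.37,-1.83,0],"turn":[0,0,0.4],"jaw":1.3},{"offset":[0.58,-2.25,0],"turn":[0,0,0.5],"jaw":1.3}]}}

```text
clock: 3.7
position: [511.4, 133.8, 75.9]
orientation: [2.378, 2.047, 0.009]
wrist_force: [10.3, -1.6, -7.3]
opening: 13.1
```

>>> {"op": "play_rows", "data": {"series": [{"offset":[0.02,-0.47,0],"turn":[0,0,0.1],"jaw":1.3},{"offset":[0.09,-0.93,0],"turn":[0,0,0.2],"jaw":1.3},{"offset":[0.21,-1.39,0],"turn":[0,0,0.3],"jaw":1.3},{"offset":[0.37,-1.83,0],"turn":[0,0,0.4],"jaw":1.3},{"offset":[0.58,-2.25,0],"turn":[0,0,0.5],"jaw":1.3}]}}

```text
clock: 4.2
position: [488.6, 141.3, 75.6]
orientation: [2.812, 1.394, 0.004]
wrist_force: [2.1, -5.9, 0.3]
opening: 12.9
```

>>> {"op": "play_rows", "data": {"series": [{"offset":[0.02,-0.47,0],"turn":[0,0,0.1],"jaw":1.3},{"offset":[0.09,-0.93,0],"turn":[0,0,0.2],"jaw":1.3},{"offset":[0.09,-0.93,0],"turn":[0,0,0.2],"jaw":1.3},{"offset":[0.09,-0.93,0],"turn":[0,0,0.2],"jaw":1.3},{"offset":[0.09,-0.93,0],"turn":[0,0,0.2],"jaw":1.3}]}}

```text
clock: 4.7
position: [480.4, 149.6, 74.8]
orientation: [2.935, 1.12, 0.002]
wrist_force: [-0.3, 0.1, -0.9]
opening: 12.8
```

>>> {"op": "play_rows", "data": {"series": [{"offset":[0,0,0],"turn":[0,0,0],"jaw":2.6},{"offset":[0,0,-2],"turn":[0,0,0],"jaw":2.6},{"offset":[0,0,-7],"turn":[0,0,0],"jaw":2.6},{"offset":[0,0,-12],"turn":[0,0,0],"jaw":2.6},{"offset":[0,0,-16],"turn":[0,0,0],"jaw":2.6}]}}

```text
clock: 5.2
position: [480.2, 149.7, 237.3]
orientation: [2.936, 1.118, 0.003]
wrist_force: [1.0, 0.4, -0.3]
opening: 25.9
```

```bash
cat >> h.py <<'E'
def yellow():
    c=robot.get_calibration('wrist');im=robot.camera('wrist')
    h=cv2.cvtColor(im,cv2.COLOR_RGB2HSV);m=cv2.inRange(h,(15,150,100),(32,255,255))
    n,_,S,C=cv2.connectedComponentsWithStats(m)
    for i in range(1,n):
        if S[i,4]>15: print('px',C[i].round(1),S[i,4],'z92',atz(c,*C[i],92,1),'z67',atz(c,*C[i],67,1))
    return im,c
E
python3 - <<'E'
from h import *
st();yellow()
E
```

```text
t 5.2 p [480.2 149.7 237.3] f [ 1.   0.4 -0.3] tq [ 0.03 -0.07  0.02] op 25.9
axes x [0.747 0.665 0.002] y [ 0.665 -0.747  0.001] z [ 0.002  0.001 -1.   ]
px [249.9 100.7] 16 z92 [528.9 196.4  92. ] z67 [527.7 195.7  67. ]
px [254.4 122.7] 89 z92 [517.9 181.4  92. ] z67 [515.7 179.3  67. ]
px [252.9 175.3] 136 z92 [481.7 151.1  92. ] z67 [476.4 146.4  67. ]
```

>>> {"op": "play_rows", "data": {"series": [{"offset":[-6.8,20.5,0],"turn":[0,0,-0.7],"jaw":5},{"offset":[-6.8,20.5,0],"turn":[0,0,-0.7],"jaw":5},{"offset":[-6.8,20.5,0],"turn":[0,0,-0.7],"jaw":5},{"offset":[-6.8,20.5,0],"turn":[0,0,-0.7],"jaw":5},{"offset":[-6.8,20.5,0],"turn":[0,0,-0.7],"jaw":5}]}}

```text
clock: 5.75
position: [566.0, -53.3, 233.7]
orientation: [2.372, 2.059, -0.002]
wrist_force: [0.6, -0.5, 0.7]
opening: 50.0
```

>>> {"op": "play_rows", "data": {"series": [{"offset":[-18.4,11.2,5],"turn":[0,0,-0.14],"jaw":5},{"offset":[-18.4,11.2,5],"turn":[0,0,-0.14],"jaw":5},{"offset":[-18.4,11.2,5],"turn":[0,0,-0.14],"jaw":5},{"offset":[-18.4,11.2,5],"turn":[0,0,-0.14],"jaw":5},{"offset":[-18.4,11.2,5],"turn":[0,0,-0.14],"jaw":5}]}}

```text
clock: 6.25
position: [648.8, -253.4, 181.2]
orientation: [-2.231, -2.21, 0.006]
wrist_force: [0.1, -0.3, -0.1]
opening: 49.9
```

```bash
python3 - <<'E'
from h import *
s,o=st();np.save('w.npy',robot.get_calibration('wrist')['world_to_cam'])
cv2.imwrite('pics/w3.png',cv2.resize(robot.camera('wrist')[:,:,::-1],(800,600),interpolation=cv2.INTER_CUBIC))
E
```

```text
t 6.25 p [ 648.8 -253.4  181.2] f [ 0.1 -0.3 -0.1] tq [-0.04  0.03 -0.05] op 49.9
axes x [ 0.009  1.    -0.002] y [ 1.    -0.009 -0.003] z [-0.003 -0.002 -1.   ]
```

View pics/w3.png

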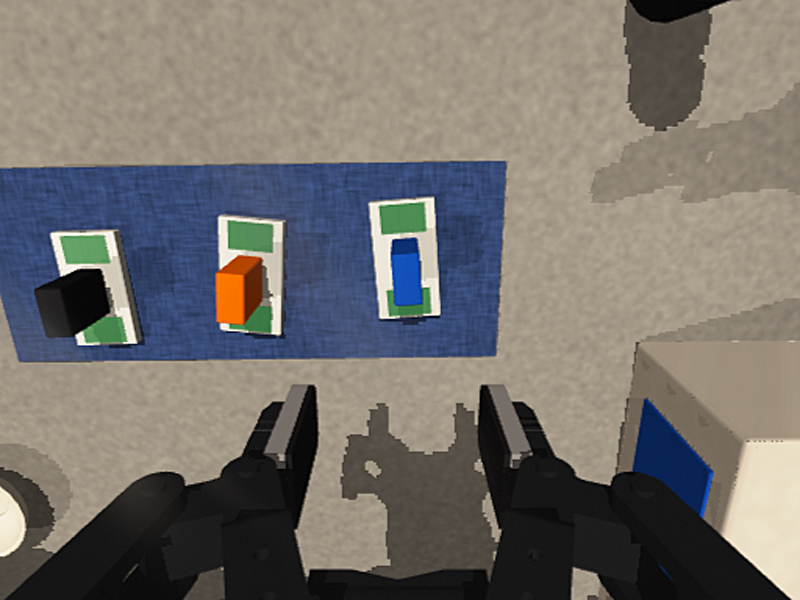

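The blue slide's frame corners are at (369,202), (434,197), (440,316) and (380,319), and its grip top face spans about (393–420, 249–305).

```bash
python3 - <<'E'
from h import *
c=robot.get_calibration('wrist');c['world_to_cam']=np.load('w.npy')
F=np.array([atz(c,*p,11) for p in [(369,202),(434,197),(440,316),(380,319)]]);print(F,F.mean(0))
for a,b in [(0,3),(1,2)]:
    e=F[a]-F[b];print('yaw of long axis',np.degrees(np.arctan2(e[1],e[0])),np.linalg.norm(e))
G=np.array([atz(c,*p,53) for p in [(392,249),(418,249),(421,304),(394,305)]]);print(G,G.mean(0))
E
```

```text
[[ 632.6 -214.8   11. ]
 [ 671.8 -212.1   11. ]
 [ 676.8 -288.7   11. ]
 [ 637.7 -290.5   11. ]] [ 654.725 -251.525   11.   ]
yaw of long axis 93.85426124152706 75.87160206559498
yaw of long axis 93.73463532954264 76.76301192631774
[[ 646.7 -233.9   53. ]
 [ 660.7 -234.1   53. ]
 [ 662.5 -265.5   53. ]
 [ 647.4 -265.9   53. ]] [ 654.325 -249.85    53.   ]
```

>>> {"op": "play_rows", "data": {"series": [{"offset":[0.3,0.6,4],"turn":[0,0,-0.075],"jaw":5},{"offset":[0.3,0.6,8],"turn":[0,0,-0.075],"jaw":5},{"offset":[0.3,0.6,11],"turn":[0,0,-0.075],"jaw":5},{"offset":[0.3,0.6,11],"turn":[0,0,-0.075],"jaw":5},{"offset":[0.3,0.6,11],"turn":[0,0,-0.075],"jaw":5}]}}

```text
clock: 6.8
position: [655.7, -243.8, 74.5]
orientation: [-2.14, -2.299, -0.0]
wrist_force: [-0.2, -0.5, -0.1]
opening: 49.9
```

>>> {"op": "play_rows", "data": {"series": [{"offset":[-0.7,-0.2,2.5],"turn":[0,0,0],"jaw":5},{"offset":[-0.7,-0.2,4.9],"turn":[0,0,0],"jaw":5},{"offset":[-0.7,-0.2,4.9],"turn":[0,0,0],"jaw":5},{"offset":[-0.7,-0.2,4.9],"turn":[0,0,0],"jaw":3},{"offset":[-0.7,-0.2,4.9],"turn":[0,0,0],"jaw":3}]}}

```text
clock: 7.3
position: [656.1, -251.3, 28.4]
orientation: [2.138, 2.297, 0.003]
wrist_force: [0.3, -1.0, -0.2]
opening: 30.1
```

```bash
python3 - <<'E'
from h import *
st()
E
```

```text
t 7.3 p [ 656.1 -251.3   28.4] f [ 0.3 -1.  -0.2] tq [-0.03  0.   -0.07] op 30.1
axes x [-0.071  0.997 -0.001] y [0.997 0.071 0.004] z [ 0.004 -0.001 -1.   ]
```

>>> {"op": "play_rows", "data": {"series": [{"offset":[0,-0.15,0.3],"turn":[0,0,0],"jaw":2.4},{"offset":[0,-0.15,0.3],"turn":[0,0,0],"jaw":1},{"offset":[0,-0.15,0.3],"turn":[0,0,0],"jaw":1},{"offset":[0,-0.15,0.3],"turn":[0,0,0],"jaw":1},{"offset":[0,-0.15,0.3],"turn":[0,0,0],"jaw":1}]}}

```text
clock: 7.8
position: [653.5, -251.4, 23.6]
orientation: [2.14, 2.298, 0.001]
wrist_force: [-0.9, 0.5, 6.4]
opening: 15.4
```

>>> {"op": "play_rows", "data": {"series": [{"offset":[0,0,-2],"turn":[0,0,0],"jaw":1},{"offset":[0,0,-5],"turn":[0,0,0],"jaw":1},{"offset":[0,0,-9],"turn":[0,0,0],"jaw":1},{"offset":[0,0,-12],"turn":[0,0,0],"jaw":1},{"offset":[0,0,-12],"turn":[0,0,0],"jaw":1}]}}

```text
clock: 8.3
position: [655.3, -251.9, 148.3]
orientation: [2.136, 2.293, 0.006]
wrist_force: [-0.1, -0.6, -0.7]
opening: 15.1
```

```bash
python3 - <<'E'
from h import *
st()
E
```

```text
t 8.3 p [ 655.3 -251.9  148.3] f [-0.1 -0.6 -0.7] tq [-0.02 -0.03 -0.  ] op 15.1
axes x [-0.071  0.997 -0.003] y [0.997 0.071 0.008] z [ 0.008 -0.003 -1.   ]
```

>>> {"op": "play_rows", "data": {"series": [{"offset":[17.7,-4,0],"turn":[0,0,0.023],"jaw":1},{"offset":[17.7,-4,0],"turn":[0,0,0.023],"jaw":1},{"offset":[17.7,-4,0],"turn":[0,0,0.023],"jaw":1},{"offset":[17.7,-4,0],"turn":[0,0,0.023],"jaw":1},{"offset":[17.7,-4,0],"turn":[0,0,0.023],"jaw":1}]}}

```text
clock: 8.8
position: [598.9, -70.2, 141.9]
orientation: [-2.155, -2.282, -0.002]
wrist_force: [-1.1, -0.1, -0.5]
opening: 15.1
```

>>> {"op": "play_rows", "data": {"series": [{"offset":[5,-1,0],"turn":[0,0,0.023],"jaw":1},{"offset":[10,-2,0],"turn":[0,0,0.023],"jaw":1},{"offset":[14,-3,0],"turn":[0,0,0.023],"jaw":1},{"offset":[17.7,-4,0],"turn":[0,0,0.023],"jaw":1},{"offset":[17.7,-4,0],"turn":[0,0,0.023],"jaw":1}]}}

```text
clock: 9.3
position: [549.5, 104.1, 142.0]
orientation: [-2.181, -2.257, -0.002]
wrist_force: [-0.5, 0.4, 0.2]
opening: 15.1
```

```bash
python3 - <<'E'
from h import *
s,o=st()
im,c=yellow();np.save('w.npy',c['world_to_cam'])
cv2.imwrite('pics/w4.png',cv2.resize(im[:,:,::-1],(800,600),interpolation=cv2.INTER_CUBIC))
E
```

```text
t 9.3 p [549.5 104.1 142. ] f [-0.5  0.4  0.2] tq [-0.    0.02 -0.01] op 15.1
axes x [-0.034  0.999  0.003] y [ 0.999  0.034 -0.001] z [-0.002  0.003 -1.   ]
px [222.7  65.4] 40 z92 [529.9 194.2  92. ] z67 [527.6 195.1  67. ]
px [203.7  91.3] 203 z92 [519.3 180.2  92. ] z67 [515.7 179.3  67. ]
px [141.9 141. ] 343 z92 [482.6 151.1  92. ] z67 [474.2 146.4  67. ]
```

View pics/w4.png

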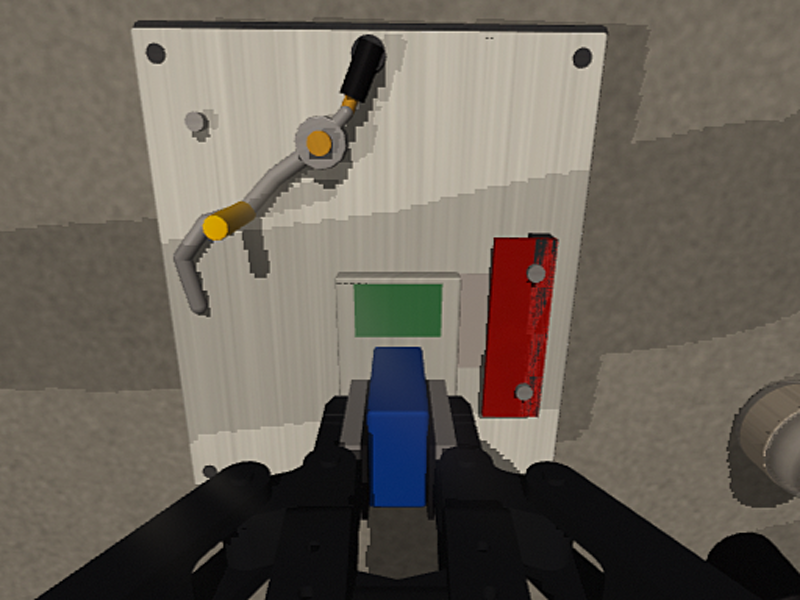

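Arm still parked (pin (215,228)); the held slide's far edge runs (337,275)–(460,275); lip corners (494,238), (556,237), (538,417) and (481,416).

```bash
python3 - <<'E'
from h import *
c=robot.get_calibration('wrist');c['world_to_cam']=np.load('w.npy')
L=np.array([atz(c,*p,60.5) for p in [(494,238),(556,237),(538,417),(481,416)]]);print(L,L.mean(0))
for a,b in [(0,3),(1,2)]:
    e=L[a]-L[b];print('yaw',np.degrees(np.arctan2(e[1],e[0]))-90)
S=np.array([atz(c,*p,129) for p in [(337,278),(460,278),(457,395),(339,380)]]);print(S)
D=np.array([atz(c,*p,46) for p in [(155,53),(582,58),(209,471)]]);print(D,np.degrees(np.arctan2(*(D[1]-D[0])[1::-1])),90-np.degrees(np.arctan2(*(D[2]-D[0])[1::-1])))
E
```

```text
[[591.8 141.4  60.5]
 [619.1 142.8  60.5]
 [622.4  51.8  60.5]
 [593.9  51.4  60.5]] [606.8   96.85  60.5 ]
yaw 1.336658978329126
yaw 2.0768489636518694
[[530.  140.9 129. ]
 [568.7 142.3 129. ]
 [570.7 100.8 129. ]
 [530.5 105.1 129. ]]
[[444.4 212.4  46. ]
 [624.4 216.7  46. ]
 [449.6   2.7  46. ]] 1.3684722307337982 178.57950878460056
```

>>> {"op": "play_rows", "data": {"series": [{"offset":[-0.7,0,2],"turn":[0,0,0.01],"jaw":1},{"offset":[-0.7,0,5],"turn":[0,0,0.01],"jaw":1},{"offset":[-0.7,0,7],"turn":[0,0,0.01],"jaw":1},{"offset":[-0.7,0,7],"turn":[0,0,0.01],"jaw":1},{"offset":[-0.7,0,7],"turn":[0,0,0.01],"jaw":1}]}}

```text
clock: 9.85
position: [552.2, 89.0, 72.2]
orientation: [-2.206, -2.236, 0.001]
wrist_force: [0.9, -0.5, 0.3]
opening: 15.2
```

```bash
python3 - <<'E'
from h import *
st();robot.camera('top');st()
E
```

```text
t 9.85 p [552.2  89.   72.2] f [ 0.9 -0.5  0.3] tq [ 0.01 -0.04 -0.02] op 15.2
axes x [-0.013  1.    -0.   ] y [ 1.     0.013 -0.001] z [-0.001 -0.    -1.   ]
t 9.9 p [552.9  89.5  73.1] f [ 1.1 -1.  -0.5] tq [-0.04 -0.08  0.03] op 15.1
axes x [-0.014  1.     0.   ] y [1.    0.014 0.001] z [ 0.001  0.    -1.   ]
```

>>> {"op": "play_rows", "data": {"series": [{"offset":[0.7,0,0],"turn":[0,0,-0.01],"jaw":1},{"offset":[0.7,0,0.2],"turn":[0,0,-0.01],"jaw":1},{"offset":[0.7,0,0.4],"turn":[0,0,-0.01],"jaw":1},{"offset":[0.7,0,0.4],"turn":[0,0,-0.01],"jaw":1},{"offset":[0.7,0,0.4],"turn":[0,0,-0.01],"jaw":1}]}}

```text
clock: 10.4
position: [551.9, 97.2, 68.4]
orientation: [2.194, 2.249, -0.0]
wrist_force: [-0.6, 0.2, -0.0]
opening: 15.2
```

```bash
python3 - <<'E'
from h import *
st()
E
```

```text
t 10.4 p [551.9  97.2  68.4] f [-0.6  0.2 -0. ] tq [-0.07  0.01 -0.02] op 15.2
axes x [-0.025  1.    -0.   ] y [1.    0.025 0.   ] z [ 0. -0. -1.]
```

Yaw and y are now right. Next I lower in 0.5 mm steps until contact.

>>> {"op": "play_rows", "data": {"series": [{"offset":[0,0,0.05],"turn":[0,0,0],"jaw":1},{"offset":[0,0,0.05],"turn":[0,0,0],"jaw":1},{"offset":[0,0,0.1],"turn":[0,0,0],"jaw":1},{"offset":[0,0,0.1],"turn":[0,0,0],"jaw":1},{"offset":[0,0,0.1],"turn":[0,0,0],"jaw":1}]}}

```text
clock: 10.9
position: [551.9, 97.3, 67.3]
orientation: [-2.194, -2.249, -0.0]
wrist_force: [0.4, 0.1, -0.6]
opening: 15.2
```

>>> {"op": "play_rows", "data": {"series": [{"offset":[0,0,0.05],"turn":[0,0,0],"jaw":1},{"offset":[0,0,0.05],"turn":[0,0,0],"jaw":1},{"offset":[0,0,0.05],"turn":[0,0,0],"jaw":1}]}}

```text
clock: 11.2
position: [551.9, 97.3, 66.8]
orientation: [-2.193, -2.249, -0.0]
wrist_force: [-0.1, 0.5, -1.8]
opening: 14.8
```

>>> {"op": "play_rows", "data": {"series": [{"offset":[0,0,0.05],"turn":[0,0,0],"jaw":1},{"offset":[0,0,0.05],"turn":[0,0,0],"jaw":1},{"offset":[0,0,0.05],"turn":[0,0,0],"jaw":1}]}}

```text
clock: 11.5
position: [552.0, 97.4, 66.5]
orientation: [2.193, 2.249, 0.0]
wrist_force: [-0.1, -0.5, 1.7]
opening: 15.2
```

>>> {"op": "play_rows", "data": {"series": [{"offset":[0,0,0.03],"turn":[0,0,0],"jaw":1},{"offset":[0,0,0.03],"turn":[0,0,0],"jaw":1},{"offset":[0,0,0.03],"turn":[0,0,0],"jaw":1}]}}

```text
clock: 11.8
position: [552.1, 97.3, 66.5]
orientation: [2.193, 2.249, 0.0]
wrist_force: [-2.5, -0.6, 5.8]
opening: 15.2
```

```bash
python3 - <<'E'
from h import *
f=[]
for i in range(4): robot.camera('top');f.append(robot.observe()['wrist_force'])
print(np.mean(f,0));st()
E
```

```text
[-2.09780262 -0.1999928   5.64536899]
t 12.0 p [552.1  97.4  66.5] f [-1.4  0.3  5.1] tq [-0.11  0.53  0.05] op 15.3
axes x [-0.025  1.     0.   ] y [1.    0.025 0.   ] z [ 0.  0. -1.]
```

>>> {"op": "play_rows", "data": {"series": [{"offset":[0,0.3,-0.02],"turn":[0,0,0],"jaw":1},{"offset":[0,0.8,-0.02],"turn":[0,0,0],"jaw":1},{"offset":[0,1.3,-0.02],"turn":[0,0,0],"jaw":1},{"offset":[0,1.8,-0.02],"turn":[0,0,0],"jaw":1},{"offset":[0,1.8,-0.02],"turn":[0,0,0],"jaw":1}]}}

```text
clock: 12.5
position: [570.6, 98.0, 66.5]
orientation: [2.193, 2.249, 0.001]
wrist_force: [0.8, 0.3, 4.1]
opening: 15.1
```

```bash
cat >> h.py <<'E'
def avg(n=3):
    f=[];t=[]
    for i in range(n): robot.camera('top');s=robot.observe();f.append(s['wrist_force']);t.append(s['wrist_torque'])
    print('F',np.mean(f,0).round(2),'T',np.mean(t,0).round(2));st()
E
python3 -c "from h import *;avg()"
```

```text
F [1.9  0.64 2.87] T [ 0.07 -0.21  0.01]
t 12.65 p [570.6  98.   66.5] f [2.7 0.1 1.6] tq [ 0.08 -0.33  0.06] op 15.3
axes x [-0.025  1.     0.   ] y [1.    0.025 0.001] z [ 0.001  0.001 -1.   ]
```

>>> {"op": "play_rows", "data": {"series": [{"offset":[0,0.1,0],"turn":[0,0,0],"jaw":1},{"offset":[0,0.2,0],"turn":[0,0,0],"jaw":1},{"offset":[0,0.3,0],"turn":[0,0,0],"jaw":1},{"offset":[0,0.3,0],"turn":[0,0,0],"jaw":1}]}}

```text
clock: 13.05
position: [571.9, 98.1, 66.5]
orientation: [-2.192, -2.249, 0.002]
wrist_force: [-6.2, -0.3, 8.7]
opening: 15.1
```

>>> {"op": "play_rows", "data": {"series": [{"offset":[0,0.05,0],"turn":[0,0,0],"jaw":1},{"offset":[0,0.05,0],"turn":[0,0,0],"jaw":1}]}}

```text
clock: 13.25
position: [572.2, 98.0, 66.5]
orientation: [-2.192, -2.249, 0.003]
wrist_force: [-6.6, -0.8, 10.3]
opening: 15.4
```

>>> {"op": "play_rows", "data": {"series": [{"offset":[0,0.05,0],"turn":[0,0,0],"jaw":1},{"offset":[0,0.05,0],"turn":[0,0,0],"jaw":1}]}}

```text
clock: 13.45
position: [572.7, 98.1, 66.5]
orientation: [-2.192, -2.249, 0.002]
wrist_force: [-5.7, -0.2, 8.8]
opening: 14.8
```

>>> {"op": "play_rows", "data": {"series": [{"offset":[0,0.05,0],"turn":[0,0,0],"jaw":1},{"offset":[0,0.05,0],"turn":[0,0,0],"jaw":1}]}}

```text
clock: 13.65
position: [573.3, 98.1, 66.5]
orientation: [-2.192, -2.249, 0.003]
wrist_force: [-6.3, -0.1, 10.1]
opening: 15.0
```

>>> {"op": "play_rows", "data": {"series": [{"offset":[0,0,-0.04],"turn":[0,0,0],"jaw":1},{"offset":[0,0,-0.04],"turn":[0,0,0],"jaw":1}]}}

```text
clock: 13.85
position: [573.8, 97.9, 66.5]
orientation: [-2.193, -2.249, 0.001]
wrist_force: [-2.1, 0.3, 4.5]
opening: 15.0
```

```bash
python3 -c "from h import *;avg()"
```

```text
F [-1.81  0.38  3.36] T [0.05 0.53 0.01]
t 14.0 p [574.2  97.9  66.5] f [-2.1  0.6  3.9] tq [ 0.06  0.47 -0.03] op 15.1
axes x [-0.025  1.     0.   ] y [ 1.     0.025 -0.   ] z [-0.  0. -1.]
```

>>> {"op": "play_rows", "data": {"series": [{"offset":[0,0.05,0],"turn":[0,0,0],"jaw":1},{"offset":[0,0.1,0],"turn":[0,0,0],"jaw":1},{"offset":[0,0.1,0],"turn":[0,0,0],"jaw":1}]}}

```text
clock: 14.3
position: [575.6, 97.8, 66.5]
orientation: [2.194, 2.249, 0.0]
wrist_force: [-0.8, -0.5, 1.2]
opening: 15.4
```

>>> {"op": "play_rows", "data": {"series": [{"offset":[0,0.05,0],"turn":[0,0,0],"jaw":1},{"offset":[0,0.1,0],"turn":[0,0,0],"jaw":1},{"offset":[0,0.1,0],"turn":[0,0,0],"jaw":1}]}}

```text
clock: 14.6
position: [576.6, 97.8, 66.5]
orientation: [2.194, 2.249, 0.0]
wrist_force: [-0.5, 0.1, 0.3]
opening: 14.6
```

>>> {"op": "play_rows", "data": {"series": [{"offset":[0,0.05,0],"turn":[0,0,0],"jaw":1},{"offset":[0,0.1,0],"turn":[0,0,0],"jaw":1},{"offset":[0,0.1,0],"turn":[0,0,0],"jaw":1}]}}

```text
clock: 14.9
position: [577.5, 98.0, 66.5]
orientation: [-2.193, -2.249, -0.0]
wrist_force: [0.2, 0.0, -0.2]
opening: 15.2
```

>>> {"op": "play_rows", "data": {"series": [{"offset":[0,0.05,0],"turn":[0,0,0],"jaw":1},{"offset":[0,0.1,0],"turn":[0,0,0],"jaw":1},{"offset":[0,0.1,0],"turn":[0,0,0],"jaw":1}]}}

```text
clock: 15.2
position: [578.5, 98.0, 66.6]
orientation: [-2.193, -2.249, -0.0]
wrist_force: [-0.2, 0.5, -1.7]
opening: 15.2
```

>>> {"op": "play_rows", "data": {"series": [{"offset":[0,0.05,0],"turn":[0,0,0],"jaw":1},{"offset":[0,0.1,0],"turn":[0,0,0],"jaw":1},{"offset":[0,0.1,0],"turn":[0,0,0],"jaw":1}]}}

```text
clock: 15.5
position: [579.5, 98.1, 66.6]
orientation: [-2.193, -2.249, -0.0]
wrist_force: [-0.5, -0.3, -1.7]
opening: 15.1
```

>>> {"op": "play_rows", "data": {"series": [{"offset":[0,0.05,0],"turn":[0,0,0],"jaw":1},{"offset":[0,0.1,0],"turn":[0,0,0],"jaw":1},{"offset":[0,0.1,0],"turn":[0,0,0],"jaw":1}]}}

```text
clock: 15.8
position: [580.5, 98.0, 66.6]
orientation: [2.194, 2.249, 0.0]
wrist_force: [0.7, -1.2, -0.3]
opening: 15.1
```

>>> {"op": "play_rows", "data": {"series": [{"offset":[0,0.05,0.01],"turn":[0,0,0],"jaw":1},{"offset":[0,0.1,0.01],"turn":[0,0,0],"jaw":1},{"offset":[0,0.1,0.01],"turn":[0,0,0],"jaw":1}]}}

```text
clock: 16.1
position: [581.3, 98.1, 66.5]
orientation: [-2.193, -2.249, 0.0]
wrist_force: [-0.4, 1.0, -0.2]
opening: 15.0
```

>>> {"op": "play_rows", "data": {"series": [{"offset":[0,0.05,0],"turn":[0,0,0],"jaw":1},{"offset":[0,0.1,0],"turn":[0,0,0],"jaw":1},{"offset":[0,0.1,0],"turn":[0,0,0],"jaw":1}]}}

```text
clock: 16.4
position: [581.4, 98.1, 66.5]
orientation: [-2.192, -2.248, 0.003]
wrist_force: [-6.9, -1.5, 5.1]
opening: 15.1
```

>>> {"op": "play_rows", "data": {"series": [{"offset":[0,0.05,0],"turn":[0,0,0],"jaw":1},{"offset":[0,0.1,0],"turn":[0,0,0],"jaw":1},{"offset":[0,0.1,0],"turn":[0,0,0],"jaw":1}]}}

```text
clock: 16.7
position: [581.5, 98.1, 66.6]
orientation: [-2.192, -2.248, 0.005]
wrist_force: [-11.0, -1.5, 8.7]
opening: 15.1
```

>>> {"op": "play_rows", "data": {"series": [{"offset":[0,0,-0.03],"turn":[0,0,0],"jaw":1},{"offset":[0,0,-0.03],"turn":[0,0,0],"jaw":1},{"offset":[0,0,-0.03],"turn":[0,0,0],"jaw":1}]}}

```text
clock: 17.0
position: [581.5, 98.1, 66.6]
orientation: [-2.191, -2.248, 0.005]
wrist_force: [-9.0, -1.3, 6.0]
opening: 14.9
```

```bash
python3 -c "from h import *;avg()"
```

```text
F [-9.78 -1.16  5.88] T [-0.23  2.1   0.01]
t 17.15 p [581.5  98.1  66.6] f [-9.6 -0.6  5.9] tq [-0.24  2.07 -0.01] op 15.2
axes x [-0.025  1.    -0.001] y [ 1.     0.025 -0.004] z [-0.004 -0.001 -1.   ]
```

>>> {"op": "play_rows", "data": {"series": [{"offset":[0,0,-0.03],"turn":[0,0,0],"jaw":1},{"offset":[0,0,-0.03],"turn":[0,0,0],"jaw":1},{"offset":[0,0,-0.03],"turn":[0,0,0],"jaw":1}]}}

```text
clock: 17.45
position: [581.5, 98.1, 66.6]
orientation: [-2.191, -2.248, 0.005]
wrist_force: [-8.0, -0.6, 3.4]
opening: 15.2
```

>>> {"op": "play_rows", "data": {"series": [{"offset":[0,-0.05,0],"turn":[0,0,0],"jaw":1},{"offset":[0,-0.1,0],"turn":[0,0,0],"jaw":1},{"offset":[0,-0.15,0],"turn":[0,0,0],"jaw":1},{"offset":[0,-0.15,0],"turn":[0,0,0],"jaw":1}]}}

```text
clock: 17.85
position: [581.4, 98.1, 66.7]
orientation: [-2.193, -2.249, 0.001]
wrist_force: [-3.7, -0.2, -3.8]
opening: 15.2
```

```bash
python3 -c "from h import *;avg()"
```

```text
F [-3.57  0.24 -3.41] T [0.01 0.97 0.04]
t 18.0 p [581.4  98.1  66.7] f [-3.2  0.1 -4.2] tq [-0.01  1.06  0.06] op 15.1
axes x [-0.025  1.    -0.   ] y [ 1.     0.025 -0.001] z [-0.001 -0.    -1.   ]
```

>>> {"op": "play_rows", "data": {"series": [{"offset":[0,0,0.04],"turn":[0,0,0],"jaw":1},{"offset":[0,0,0.04],"turn":[0,0,0],"jaw":1},{"offset":[0,0,0.04],"turn":[0,0,0],"jaw":1.6},{"offset":[0,0,0.04],"turn":[0,0,0],"jaw":2},{"offset":[0,0,0.04],"turn":[0,0,0],"jaw":2.8}]}}

```text
clock: 18.5
position: [583.3, 98.2, 67.6]
orientation: [2.193, 2.248, 0.004]
wrist_force: [-0.1, -0.0, 0.6]
opening: 28.1
```

>>> {"op": "play_rows", "data": {"series": [{"offset":[0,0,0],"turn":[0,0,0],"jaw":3},{"offset":[0,0,-3],"turn":[0,0,0],"jaw":3},{"offset":[0,0,-8],"turn":[0,0,0],"jaw":3},{"offset":[0,0,-12],"turn":[0,0,0],"jaw":3},{"offset":[0,0,-12],"turn":[0,0,0],"jaw":3}]}}

```text
clock: 19.0
position: [585.6, 99.2, 194.1]
orientation: [2.188, 2.244, 0.016]
wrist_force: [0.4, 1.0, 0.5]
opening: 30.0
```

```bash
python3 - <<'E'
from h import *
s,o=st()
im,c=yellow();np.save('w.npy',c['world_to_cam'])
cv2.imwrite('pics/w5.png',cv2.resize(im[:,:,::-1],(800,600),interpolation=cv2.INTER_CUBIC))
E
```

```text
t 19.0 p [585.6  99.2 194.1] f [0.4 1.  0.5] tq [ 0.04 -0.05 -0.03] op 30.0
axes x [-0.025  1.     0.002] y [1.    0.025 0.012] z [ 0.012  0.002 -1.   ]
px [179.8  60.4] 28 z92 [534.1 193.8  92. ] z67 [529.1 194.9  67. ]
px [163.9  81.7] 137 z92 [522.3 179.6  92. ] z67 [516.1 179.3  67. ]
px [112.5 122.4] 216 z92 [483.2 150.5  92. ] z67 [473.  147.2  67. ]
```

View pics/w5.png

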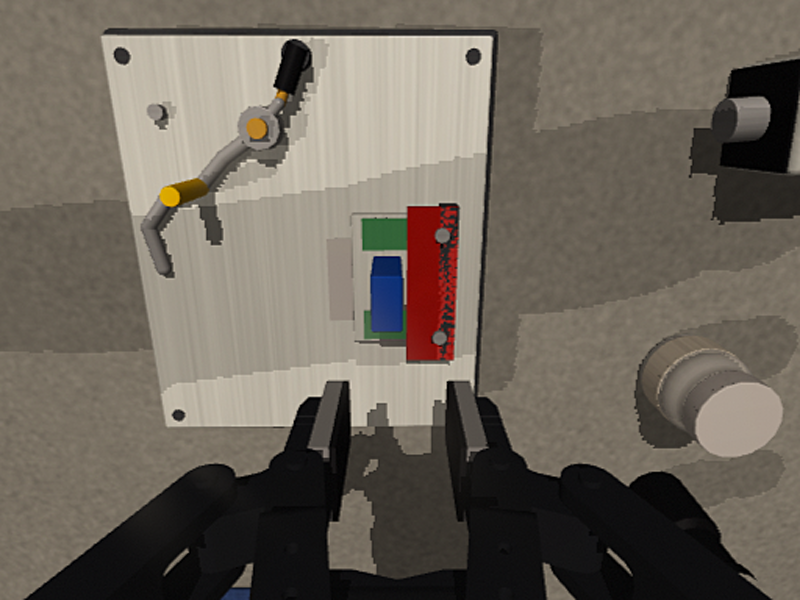

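The slide lies flat under the lip, with its rear edge from (352,214) to (356,341), parallel to the lip. The arm is still parked, pin at (170,196).

>>> {"op": "play_rows", "data": {"series": [{"offset":[5.4,-10.3,0],"turn":[0,0,0.866],"jaw":2.6},{"offset":[5.4,-10.3,0],"turn":[0,0,0.866],"jaw":2.6},{"offset":[5.4,-10.3,0],"turn":[0,0,0.866],"jaw":2.6},{"offset":[5.4,-10.3,0],"turn":[0,0,0.866],"jaw":2.6},{"offset":[5.4,-10.3,3],"turn":[0,0,0.866],"jaw":2.6}]}}

```text
clock: 19.55
position: [479.3, 150.7, 159.2]
orientation: [2.867, 1.282, 0.011]
wrist_force: [0.6, 0.3, -0.2]
opening: 26.1
```

```bash
python3 - <<'E'
from h import *
c=robot.get_calibration('wrist');c['world_to_cam']=np.load('w.npy')
a=atz(c,352,214,54);b=atz(c,356,341,54);l=atz(c,407,207,60.5);m=atz(c,407,361,60.5);print(a,b,(a+b)/2,l,m)
st();avg(2)
E
```

```text
[562.5 135.5  54. ] [564.7  59.8  54. ] [563.6   97.65  54.  ] [592.4 141.   60.5] [595.2  50.3  60.5]
t 19.55 p [479.3 150.7 159.2] f [ 0.6  0.3 -0.2] tq [-0.02 -0.09 -0.  ] op 26.1
axes x [0.667 0.745 0.006] y [ 0.745 -0.667  0.004] z [ 0.007  0.001 -1.   ]
F [-1.27 -0.73 -2.91] T [-0.07  0.1  -0.02]
t 19.65 p [475.2 148.5 153. ] f [-1.  -0.4 -1.3] tq [-0.04  0.08  0.01] op 26.0
axes x [ 0.665  0.747 -0.005] y [ 0.747 -0.665 -0.003] z [-0.006 -0.002 -1.   ]
```

>>> {"op": "play_rows", "data": {"series": [{"offset":[0,0,2],"turn":[0,0,0.11],"jaw":2.6},{"offset":[0,0,4.5],"turn":[0,0,0.11],"jaw":2.6},{"offset":[0,0,4.5],"turn":[0,0,0.11],"jaw":2.6},{"offset":[0,0,4.5],"turn":[0,0,0.11],"jaw":2.6}]}}

```text
clock: 20.05
position: [477.5, 149.4, 112.1]
orientation: [-2.929, -1.134, 0.002]
wrist_force: [0.2, 0.7, 0.7]
opening: 25.9
```

```bash
python3 - <<'E'
from h import *
st();yellow()
E
```

```text
t 20.05 p [477.5 149.4 112.1] f [0.2 0.7 0.7] tq [-0.01 -0.05  0.01] op 25.9
axes x [ 0.739  0.673 -0.001] y [ 0.673 -0.739 -0.001] z [-0.001  0.    -1.   ]
px [251.4 109.6] 46 z92 [529.2 197.1  92. ] z67 [527.5 195.8  67. ]
px [258.1 144.9] 233 z92 [518.8 183.1  92. ] z67 [515.5 179.7  67. ]
px [254.6 225.6] 326 z92 [485.1 154.8  92. ] z67 [476.6 147.   67. ]
```

>>> {"op": "play_rows", "data": {"series": [{"offset":[0.2,0.2,1],"turn":[0,0,0],"jaw":2.6},{"offset":[0.2,0.2,3.8],"turn":[0,0,0],"jaw":2.6},{"offset":[0.2,0.2,3.8],"turn":[0,0,0],"jaw":1.3},{"offset":[0.2,0.2,3.8],"turn":[0,0,0],"jaw":1.3},{"offset":[0.2,0.2,3.8],"turn":[0,0,0],"jaw":1.3}]}}

```text
clock: 20.6
position: [481.2, 149.7, 74.9]
orientation: [2.931, 1.13, 0.003]
wrist_force: [0.2, -0.4, -0.2]
opening: 13.2
```

>>> {"op": "play_rows", "data": {"series": [{"offset":[0.01,0.23,0],"turn":[0,0,-0.05],"jaw":1.3},{"offset":[0.02,0.47,0],"turn":[0,0,-0.1],"jaw":1.3},{"offset":[0.05,0.7,0],"turn":[0,0,-0.15],"jaw":1.3},{"offset":[0.09,0.93,0],"turn":[0,0,-0.2],"jaw":1.3},{"offset":[0.15,1.16,0],"turn":[0,0,-0.25],"jaw":1.3}]}}

```text
clock: 21.1
position: [489.9, 142.4, 75.0]
orientation: [2.765, 1.491, 0.003]
wrist_force: [-0.1, -0.5, -0.6]
opening: 12.8
```

>>> {"op": "play_rows", "data": {"series": [{"offset":[0.01,0.23,0],"turn":[0,0,-0.05],"jaw":1.3},{"offset":[0.02,0.47,0],"turn":[0,0,-0.1],"jaw":1.3},{"offset":[0.05,0.7,0],"turn":[0,0,-0.15],"jaw":1.3},{"offset":[0.09,0.93,0],"turn":[0,0,-0.2],"jaw":1.3},{"offset":[0.15,1.16,0],"turn":[0,0,-0.25],"jaw":1.3}]}}

```text
clock: 21.6
position: [502.0, 136.7, 75.4]
orientation: [2.558, 1.821, 0.007]
wrist_force: [4.8, 0.7, -3.3]
opening: 13.1
```

>>> {"op": "play_rows", "data": {"series": [{"offset":[0.01,0.23,0],"turn":[0,0,-0.05],"jaw":1.3},{"offset":[0.02,0.47,0],"turn":[0,0,-0.1],"jaw":1.3},{"offset":[0.05,0.7,0],"turn":[0,0,-0.15],"jaw":1.3},{"offset":[0.09,0.93,0],"turn":[0,0,-0.2],"jaw":1.3},{"offset":[0.15,1.16,0],"turn":[0,0,-0.25],"jaw":1.3}]}}

```text
clock: 22.1
position: [513.9, 135.0, 75.6]
orientation: [2.31, 2.126, 0.008]
wrist_force: [5.8, 2.9, -3.8]
opening: 12.8
```

>>> {"op": "play_rows", "data": {"series": [{"offset":[0.0,0.19,0],"turn":[0,0,-0.04],"jaw":1.3},{"offset":[0.02,0.38,0],"turn":[0,0,-0.08],"jaw":1.3},{"offset":[0.03,0.56,0],"turn":[0,0,-0.12],"jaw":1.3},{"offset":[0.06,0.75,0],"turn":[0,0,-0.16],"jaw":1.3},{"offset":[0.09,0.93,0],"turn":[0,0,-0.2],"jaw":1.3}]}}

```text
clock: 22.6
position: [523.0, 135.8, 75.6]
orientation: [2.086, 2.346, 0.008]
wrist_force: [5.3, 4.9, -3.3]
opening: 12.9
```

>>> {"op": "play_rows", "data": {"series": [{"offset":[0,0.06,0],"turn":[0,0,-0.01],"jaw":1.3},{"offset":[0,0.12,0],"turn":[0,0,-0.02],"jaw":1.3},{"offset":[0,0.18,0],"turn":[0,0,-0.04],"jaw":1.3},{"offset":[0.01,0.24,0],"turn":[0,0,-0.05],"jaw":1.3},{"offset":[0.01,0.24,0],"turn":[0,0,-0.05],"jaw":1.3}]}}

```text
clock: 23.1
position: [524.8, 136.0, 75.5]
orientation: [2.028, 2.396, 0.007]
wrist_force: [3.7, 3.5, 0.5]
opening: 12.8
```

```bash
python3 -c "from h import *;avg(2)"
```

```text
F [4.44 4.53 0.72] T [ 0.83 -0.87  0.02]
t 23.2 p [524.8 136.   75.5] f [4.2 5.2 0.5] tq [ 0.83 -0.84  0.03] op 13.3
axes x [-0.165  0.986  0.001] y [0.986 0.165 0.005] z [ 0.004  0.002 -1.   ]
```

>>> {"op": "play_rows", "data": {"series": [{"offset":[0,0.05,0],"turn":[0,0,-0.01],"jaw":1.3},{"offset":[0,0.1,0],"turn":[0,0,-0.02],"jaw":1.3},{"offset":[0,0.1,0],"turn":[0,0,-0.02],"jaw":1.3}]}}

```text
clock: 23.5
position: [525.0, 135.0, 74.6]
orientation: [2.006, 2.416, 0.003]
wrist_force: [4.6, 1.7, 3.7]
opening: 13.3
```

>>> {"op": "play_rows", "data": {"series": [{"offset":[0,0.05,0],"turn":[0,0,-0.01],"jaw":1.3},{"offset":[0,0.1,0],"turn":[0,0,-0.02],"jaw":1.3},{"offset":[0,0.1,0],"turn":[0,0,-0.02],"jaw":1.3}]}}

```text
clock: 23.8
position: [525.1, 134.7, 73.7]
orientation: [1.982, 2.437, -0.0]
wrist_force: [3.5, 0.2, 2.7]
opening: 12.8
```

>>> {"op": "play_rows", "data": {"series": [{"offset":[0,0.05,0],"turn":[0,0,-0.01],"jaw":1.3},{"offset":[0,0.1,0],"turn":[0,0,-0.02],"jaw":1.3},{"offset":[0,0.1,0],"turn":[0,0,-0.02],"jaw":1.3}]}}

```text
clock: 24.1
position: [525.2, 134.9, 73.1]
orientation: [-1.957, -2.456, 0.002]
wrist_force: [-0.0, 0.6, -0.5]
opening: 13.1
```

>>> {"op": "play_rows", "data": {"series": [{"offset":[0,0,0],"turn":[0,0,0],"jaw":1.8},{"offset":[0,0,0],"turn":[0,0,0],"jaw":2.4},{"offset":[0,0,0],"turn":[0,0,0],"jaw":2.4},{"offset":[0,0,-3],"turn":[0,0,0],"jaw":2.4},{"offset":[0,0,-8],"turn":[0,0,0],"jaw":2.4}]}}

```text
clock: 24.6
position: [523.5, 134.3, 151.4]
orientation: [-1.955, -2.453, 0.009]
wrist_force: [1.2, 0.6, -0.0]
opening: 24.1
```

>>> {"op": "play_rows", "data": {"series": [{"offset":[-3,0,-4],"turn":[0,0,0],"jaw":2.4},{"offset":[-3,0,-7],"turn":[0,0,0],"jaw":2.4},{"offset":[-3,0,-7],"turn":[0,0,0],"jaw":2.4},{"offset":[-3,0,-7],"turn":[0,0,0],"jaw":2.4}]}}

```text
clock: 25.0
position: [532.8, 106.2, 224.1]
orientation: [1.957, 2.456, 0.001]
wrist_force: [0.7, 0.4, -0.6]
opening: 24.2
```

```bash
python3 - <<'E'
from h import *
s,o=st()
im,c=yellow();np.save('w.npy',c['world_to_cam'])
cv2.imwrite('pics/w6.png',cv2.resize(im[:,:,::-1],(800,600),interpolation=cv2.INTER_CUBIC))
E
```

```text
t 25.0 p [532.8 106.2 224.1] f [ 0.7  0.4 -0.6] tq [ 0.01 -0.02  0.02] op 24.2
axes x [-0.223  0.975 -0.   ] y [0.975 0.223 0.001] z [ 0.001  0.    -1.   ]
px [257.   65.4] 76 z92 [515.  197.8  92. ] z67 [515.  198.8  67. ]
px [252.2  89. ] 104 z92 [515.2 179.9  92. ] z67 [515.3 179.2  67. ]
px [254.8 145.1] 164 z92 [527.3 136.5  92. ] z67 [528.5 131.9  67. ]
```

View pics/w6.png

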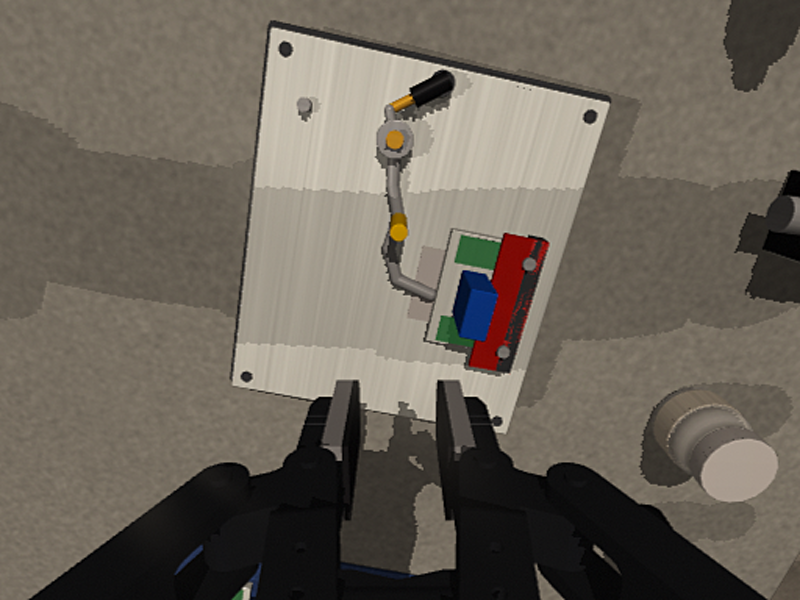

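The arm tip at (433,295) touches the slide's rear edge, which runs from (452,230) to (425,343). I'll check the numbers, then hand in.

```bash
python3 - <<'E'
from h import *
c=robot.get_calibration('wrist');c['world_to_cam']=np.load('w.npy')
a=atz(c,452,230,54);b=atz(c,425,343,54);l=atz(c,505,234,60.5);m=atz(c,468,370,60.5);print(a,b,(a+b)/2,np.degrees(np.arctan2(-(a-b)[0],(a-b)[1])),np.degrees(np.arctan2(-(l-m)[0],(l-m)[1])),'tip',atz(c,433,295,54))
p=atz(c,399,231,92);print('pin',p,'theta',np.radians(-69.9)-np.arctan2(p[1]-179.3,p[0]-515.4))
print(robot.sign_off())
E
```

```text
[561.8 134.9  54. ] [563.8  57.8  54. ] [562.8   96.35  54.  ] 1.4859386053173695 1.6048498550720003 tip [560.8  91.5  54. ]
pin [528.3 134.4  92. ] theta 0.07104136586840726
the job is handed in; nothing more can be done
None
```

The slide is clamped against the fixed edge with the curved arm bearing on it, and the job was handed in at about 25 s. No verdict came back.

1. **Arm drawn back:** I caged the yellow pin between the fingers and drew it round to about 1.2 rad. It stayed parked with the fingers off it.
2. **Slide seated:** I laid the blue-gripped slide flat on the deck and slid it under the lip. The hidden face was at about +4 mm. I pressed with about 10 N, with almost no twist about the vertical. Downward force was about 3 to 6 N while pressing, but it touched about 10 N briefly during the slide-in and first contact. That is more bearing down than intended, though under the 25 N limit.
3. **Arm let back:** I led the pin back slowly, at about 0.4–0.5 rad/s or less, until it came free with no force on the fingers. Then I opened the jaws and lifted clear.

**Last checks, from the final picture:**
- **Arm:** the tip is at the slide's rear edge, and the arm angle reads about 0.07 rad, inside the 0.05–0.16 bearing range.
- **Slide:** it is square to the lip within about 0.1°, which is finer than the camera can really vouch for. Its centre is within 1–2 mm of the middle of the edge along y.
- **Robot:** it is clear of everything, and I did not touch the other slides or objects.

No check failed.

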